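Take the torch out of the half-opening bedside box

ROBOT

A 6-joint arm with a two-finger parallel gripper is mounted at the origin on the work surface. World frame = base frame: x ahead of the robot, y to its left, z up, the work surface at z = 0. Lengths are in m, angles in rad, forces in N, time in s.
With the tool pointing down it reaches from about 0.25 to 0.725 m from the base axis. Payload 4 kg.
Tool frame: the origin (TCP) lies midway between the tips of the shut fingers; the grasp point (between the pads) lies 19 mm behind it; z points along the fingers, y is the direction in which the jaws open and shut (so a half turn about z gives the same grasp; the last joint's range is limited). The gripper opens to 85 mm and grips with 20 to 120 N. Pads are 22 mm wide; open, the fingers measure 114 mm over their backs; the gripper's body (76 mm by 85 mm) begins 54 mm behind the grasp point. The pads swing forward as they close: fully open they stand 13 mm farther back than shut.
Start: joints at [-1.316, 0.241, 0.005, 1.335, 0, 1.571], TCP at [0.126, -0.484, 0.194] pointing down, gripper open.
Joint ranges: [-2.72, 2.72], [-1.05, 1.87], [-1.09, 1.28], [-1.99, 2.15], [-1.42, 1.44], [-3.14, 3.14]. Speed limits (rad/s): [2.79, 2.79, 3.14, 3.14, 3.14, 3.14].

INTERFACE

Orientations are given as a unit quaternion [x, y, z, w].
In Python, from workcell import monitor, cams, order gives the robot as it stands.
- The arm moves only by the tool send_rows, never from a script. Its argument "moves" is a list of rows, each a list of 4 numbers: the shift along the tool's x, y, z as a fraction of full scale, then the turn about the tool's z as a fraction of full scale. A call has 1 to 20 rows; each row shifts and turns the commanded pose from where the row before left it, along the tool's axes as they then stand; what a row does not reach is not made up. Full scale, the value 1, is 100 cm for a shift and 0.1 rad for a turn. A row lasts 1/10 s, in which the tool goes at most 50 mm and 8.59 degrees, less where a joint would pass 70% of its speed; a pose out of reach is approached as far as the arm can. A call with a number of a shift or a turn outside -1 to 1 is refused whole. A call with a gripper value outside its range is refused whole. "claw" is the gripper's target within -1 to 1 (fully open at 1, half-way at 0, shut at -1), set as the call begins (left out, the last holds). The fingers move at their own pace and stop on an object; the grip force is fixed at half the most. Time passes only in rows, so rows that do not move let the fingers close. It gives the time, the measured TCP pose, the force and the opening at its end, in the units of the state.
- monitor.get_obs(): the state, without advancing time (a new reading comes with each control period).
- cams.camera(name): name is "scene" or "top" or "wrist"; returns (picture, depth): 420x560x3 uint8, blue, green, red; 420x560 float32, m along the optical axis (not along the pixel's ray), 0 where there is no reading.
- cams.camera_info(name): a dict with "intrinsics" (3x3 intrinsics, pixels), "T" (4x4, takes a point from camera to world coordinates); the wrist camera has in their place "mount" (4x4, takes a point from camera to tool coordinates, whose origin is the TCP and whose axes are the flange's). Camera axes: x right, y up, looking along -z (the intrinsics and any distortion apply to the point x, -y, -z); pixel columns grow to the right and rows downward; lengths in m; the calibration is good to about 2 mm. A picture is of the moment at which its call begins: read the wrist's pose just before it. camera_info takes no time and is no camera call.
- order.job_done(): hands the job in, once; it reports no verdict.
The state is a dict: "clock": time; "joint_pos": joint angles; "joint_vel": joint speeds; "tau": joint torques, N m; "eef_pos": TCP position; "tool_rot": TCP orientation; "ft_force": force on the tool from outside, world axes, zero at the start; "ft_torque": the same for the moment, N m; "grip_width": finger opening in m.
Only numpy, scipy, OpenCV 4.12 (cv2) and the standard library are available. Lean on these libraries where they do the work, as an engineer would, in place of code of your own. Each camera call takes 0.05 s, during which the arm holds its last target.

TASK

Slide the lid of the wooden box on the bedside table fully open, to its stop. The gap is shorter than the torch inside, so tilt the torch and draw it out diagonally, lens end first, then hold the whole torch still in the air, at least 6 cm above the box: the program finishes while the gripper is holding it, with the lid left open. Leave the mug, bell, hair clip and containers where they are.

Things in the scene. Friction and masses are not known exactly. Their poses are not given: they have to be found in the camera images.
- box: Light wooden box fixed to the table, outside 256 long (its x) x 132 wide (its y). Origin: centre of its underside, on the table; its +x end points away from the robot, within about 20 degrees. Inside 240 x 116; floor top 8 above the origin, end and side wall tops at 68; along both long sides a low rail reaches 79. The lid covers it at heights 68 to 74.
- lid (a joint): Dark wooden lid sliding level along the box's -x (towards the robot). Value in m: 0 closed, 0.13 fully open at the stop; it starts 0 to 0.03 open. About 4 N slides it; it stays where left. Its front edge is at box x = 120 mm minus the value: fully open, the gap runs from x = -10 to the far wall's inner face at 120 mm, and the lid sticks out 130 mm beyond the near end.
- lid_knob (a point): Middle of the upright round light wooden knob on the lid, moving with it: knob 25 in diameter, 28 high, its top 11 mm above this point and the lid's top face 17 mm below it. On the box's centre line, at box x = 20 mm minus the lid value.
- torch_center (a point): Centre of the silver aluminium torch, loose, 180 long, 110 to 230 g, lying on the box floor under the lid (axis 17 mm above the floor). Its x axis points to the lens end, at the far (+x) end of the box; it lies within 5 degrees of the box's x, its centre within 10 mm of the box's centre along x, 12 mm across. Round barrel, 26 in diameter, from 70 behind the centre to 52 ahead.
- torch_lens (a point): Centre of the torch's lens end face, 90 mm ahead of its centre. The hexagonal head, 34 across flats (39 across corners), spans 52 to 88 mm ahead of the centre.
- torch_tail (a point): Centre of the torch's tail end face, 90 mm behind its centre. The hexagonal tail cap, 34 across flats (39 across corners), spans 70 to 90 mm behind the centre.
- mug: White ceramic mug, 76 across, 90 high, with a handle; origin at the centre of its underside. Leave alone.
- bell: Stainless steel pooja bell standing upright, 64 across, 118 high; origin at the centre of its underside. Leave alone.
- containers: Stack of three round plastic containers with lids, 94 across, 96 high; origin at the centre of its underside. Leave alone.
- hair_clip: Orange plastic claw hair clip, 70 long, 40 wide, about 46 high; origin at the centre of its underside. Leave alone.

How it is judged:
By the outcome, as a careful person would: the job done as asked, in the order asked, and still so for the second after the job is handed in, while the arm keeps its last pose, push and grip.
It also fails if it takes over 56 s, if anything falls off the work surface, if the arm or the gripper's body presses on something with over 40 N, if the wrist force passes 120 N, or if a joint passes its speed limit or range.

## Working session

There is one attempt and no reset: what is moved stays moved. The work goes in short steps, Python scripts to look and compute and a tool call to move; the robot and the scene stay as the last step left them, time stands still between calls to the robot, and variables do not carry over. Pictures are saved under pics/ and viewed, and the job is handed in when it is done.

Besides the shell and the picture viewer there is one more tool, called after ">>>" as a command line: name --pt "numbers of a row" for each row, then --argument value for the rest. send_rows: Moves the arm, as the interface text tells. Its arguments: {"type":"object","properties":{"moves":{"type":"array","items":{"type":"array","items":{"type":"number","minimum":-1,"maximum":1}}},"claw":{"type":"number"}},"required":["moves"]}

```bash
ls; mkdir -p pics; cat > h.py <<'E'
import numpy as np, cv2
from workcell import monitor, cams, order
def snap(name,fn):
    o=monitor.get_obs(); p,d=cams.camera(name); cv2.imwrite(f'pics/{fn}.png',p); np.savez(f'pics/{fn}.npz',p=p,d=d,eef=o['eef_pos'],q=o['tool_rot']); return p,d
E
python3 - <<'E'
from h import *
o=monitor.get_obs(); print({k:np.round(v,3) for k,v in o.items()})
for n in ("scene","top","wrist"):
    print(n,cams.camera_info(n)); snap(n,n+'0')
E
```

```text
pics
{'clock': np.float64(0.0), 'joint_pos': array([-1.316,  0.241,  0.004,  1.335, -0.   ,  1.571]), 'joint_vel': array([-0.001, -0.   ,  0.001,  0.   ,  0.001,  0.001]), 'tau': array([ 0.0000e+00, -3.7232e+01,  2.5241e+01,  1.7000e-02,  0.0000e+00,
       -0.0000e+00]), 'eef_pos': array([ 0.126, -0.483,  0.193]), 'tool_rot': array([ 0.992,  0.127, -0.   , -0.001]), 'ft_force': array([-0.52 , -0.029, -0.948]), 'ft_torque': array([-0.046,  0.074,  0.007]), 'grip_width': np.float64(0.086)}
scene {'intrinsics': array([[488.13753326,   0.        , 285.16621658],
       [  0.        , 488.13753326, 202.68248485],
       [  0.        ,   0.        ,   1.        ]]), 'T': array([[-0.221966  , -0.58860774,  0.77734936,  1.36890262],
       [ 0.9750392 , -0.13844348,  0.17358559,  0.17464844],
       [ 0.00544513,  0.79647619,  0.60464537,  0.71577073],
       [ 0.        ,  0.        ,  0.        ,  1.        ]])}
top {'intrinsics': array([[528.42527096,   0.        , 277.55665521],
       [  0.        , 528.42527096, 215.46628952],
       [  0.        ,   0.        ,   1.        ]]), 'T': 
[... 168 characters left out ...]
,
       [-2.11061417e-03,  2.00284467e-01,  9.79735514e-01,
         1.37331006e+00],
       [ 0.00000000e+00,  0.00000000e+00,  0.00000000e+00,
         1.00000000e+00]])}
wrist {'intrinsics': array([[347.737555  ,   0.        , 278.87280792],
       [  0.        , 347.737555  , 204.69598568],
       [  0.        ,   0.        ,   1.        ]]), 'mount': array([[ 2.75316388e-04,  9.55856030e-01,  2.93835283e-01,
         7.39214953e-02],
       [ 9.99999767e-01, -7.96610082e-05, -6.77835100e-04,
        -5.72226669e-04],
       [-6.24505553e-04,  2.93835401e-01, -9.55855830e-01,
        -1.78739212e-01],
       [ 0.00000000e+00,  0.00000000e+00,  0.00000000e+00,
         1.00000000e+00]])}
```

View pics/top0.png

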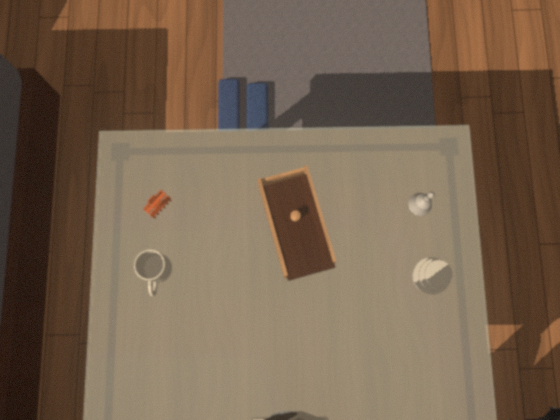

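View pics/scene0.png

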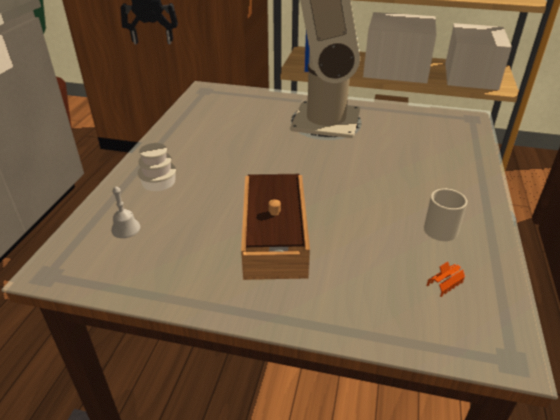

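```bash
cat >> h.py <<'E'
def cloud(name,d):
    i=cams.camera_info(name); K=i['intrinsics']; T=i['T']
    v,u=np.mgrid[:d.shape[0],:d.shape[1]]
    P=np.stack([(u-K[0,2])/K[0,0]*d,-(v-K[1,2])/K[1,1]*d,-d],-1)
    W=P@T[:3,:3].T+T[:3,3]; W[d==0]=np.nan; return W
E
python3 - <<'E'
from h import *
for n in('top','scene'):
    f=np.load(f'pics/{n}0.npz'); W=cloud(n,f['d']); x,y,z=W[...,0],W[...,1],W[...,2]
    reg=(abs(y+0.02)<.2)&(x>.25)&(x<.85)
    print(n,'table z',np.nanmedian(z[reg&(z<.03)]))
    m=reg&(z>.05)&(z<.088)
    hs=cv2.cvtColor(f['p'],cv2.COLOR_BGR2HSV)
    P=W[m]; r=cv2.minAreaRect(P[:,:2].astype(np.float32)*1000); print(m.sum(),r, np.round(cv2.boxPoints(r)))
    k=reg&(z>.09)&(z<.12); print('knob',W[k].mean(0),k.sum(),np.nanmax(z[k]))
    print('z hist',np.histogram(z[reg],bins=np.arange(.05,.11,.004)))
    vs,us=np.nonzero(k);print(us.mean(),vs.mean())
f=np.load('pics/top0.npz');p=f['p'];cv2.imwrite('pics/topzoom.png',cv2.resize(p[150:300,230:370],None,fx=4,fy=4,interpolation=cv2.INTER_CUBIC))
f=np.load('pics/scene0.npz');p=f['p'];cv2.imwrite('pics/scenezoom.png',cv2.resize(p[160:290,220:340],None,fx=4,fy=4,interpolation=cv2.INTER_CUBIC))
E
```

```text
top table z -0.00020080752025242177
5371 ((569.5122680664062, -26.65894317626953), (269.5181884765625, 133.03042602539062), 14.63976764678955) [[ 422.    4.]
 [ 456. -125.]
 [ 717.  -57.]
 [ 683.   72.]]
knob [ 0.58150684 -0.02304103  0.10115511] 81 0.10783802912468765
z hist (array([  27,   25,   20,   63,  428, 2060, 2086,  578,   80,    7,    2,
          8,   38,   31]), array([0.05 , 0.054, 0.058, 0.062, 0.066, 0.07 , 0.074, 0.078, 0.082,
       0.086, 0.09 , 0.094, 0.098, 0.102, 0.106]))
295.1358024691358 215.02469135802468
scene table z -0.00017551419553862857
5114 ((570.4500122070312, -27.102210998535156), (275.8109436035156, 132.0642547607422), 14.699745178222656) [[ 420.    2.]
 [ 454. -126.]
 [ 721.  -56.]
 [ 687.   72.]]
knob [ 0.58805782 -0.0224339   0.0993695 ] 111 0.10584738529416005
z hist (array([  98,  104,  102,  106,  262, 1372, 2517,  516,   31,   16,   18,
         16,   40,   37]), array([0.05 , 0.054, 0.058, 0.062, 0.066, 0.07 , 0.074, 0.078, 0.082,
       0.086, 0.09 , 0.094, 0.098, 0.102, 0.106]))
274.47747747747746 204.63963963963963
```

View pics/topzoom.png

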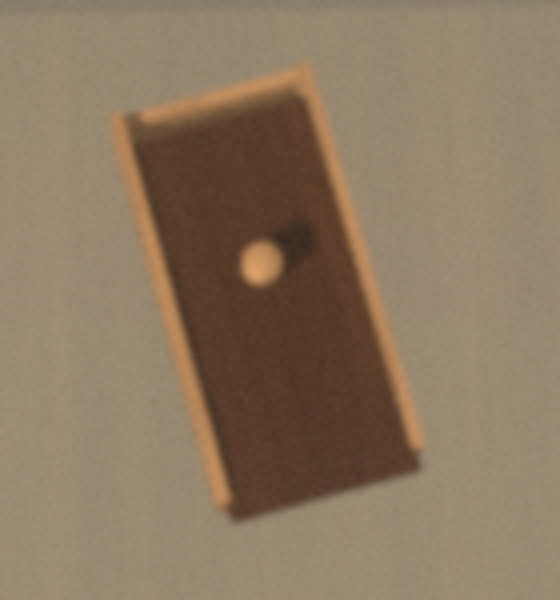

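View pics/scenezoom.png

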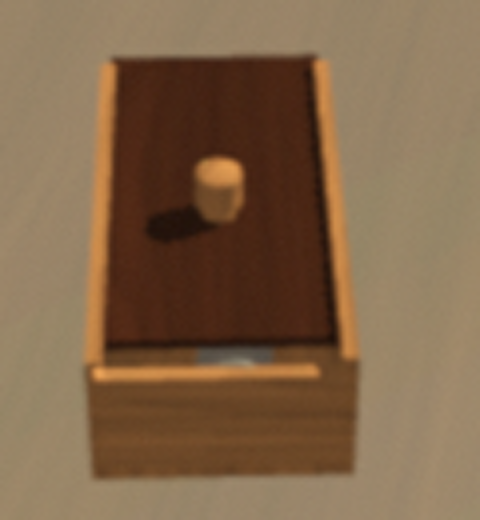

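```bash
cat >> h.py <<'E'
from scipy.spatial.transform import Rotation as Rn
C=np.array([.578,-.0248]); YAW=np.radians(14.65); U=np.array([np.cos(YAW),np.sin(YAW)]); V=np.array([-U[1],U[0]])
def box(p): 
    p=np.asarray(p); d=p[...,:2]-C; return np.stack([d@U,d@V,p[...,2]],-1)
def world(b): return np.r_[C+b[0]*U+b[1]*V,b[2]]
def st(target=None):
    o=monitor.get_obs(); R=Rn.from_quat(o['tool_rot']); M=R.as_matrix()
    print('t',round(float(o['clock']),2),'box',np.round(box(o['eef_pos'])*1000,1),'yaw',np.round(np.degrees(np.arctan2(M[1,0],M[0,0])),2),'down',np.round(M[:,2],3),'F',np.round(o['ft_force'],1),'w',round(float(o['grip_width'])*1000,1))
    if target is not None: print('tool delta mm',np.round(M.T@(world(target)-o['eef_pos'])*1000,1))
    return o
E
python3 - <<'E'
from h import *
print(box(np.array([[.5815,-.023,.101],[.588,-.0224,.1]])))
# knob top by colour, ray on z=0.102 ; use colour masks
for n in('top','scene'):
    f=np.load(f'pics/{n}0.npz');hs=cv2.cvtColor(f['p'],cv2.COLOR_BGR2HSV);W=cloud(n,f['d'])
    b=box(W); m=(hs[...,2]>110)&(hs[...,1]>60)&(abs(b[...,1])<.04)&(abs(b[...,0])<.06)&(b[...,2]>.06)
    vs,us=np.nonzero(m); i=cams.camera_info(n);K=i['intrinsics'];T=i['T']
    r=T[:3,:3]@np.array([(us.mean()-K[0,2])/K[0,0],-(vs.mean()-K[1,2])/K[1,1],-1])
    for z in (.091,.102): print(n,m.sum(),box(T[:3,3]+r*(z-T[2,3])/r[2]))
st([.006,0,.193])
E
```

```text
[[ 0.00384146  0.00085628  0.101     ]
 [ 0.01028188 -0.00020716  0.1       ]]
top 109 [0.00478693 0.00132825 0.091     ]
top 109 [0.00271319 0.00225812 0.102     ]
scene 147 [0.0033831  0.00068829 0.091     ]
scene 147 [0.01768394 0.00055176 0.102     ]
t 0.15 box [-553.4 -329.3  193.3] yaw 14.6 down [-0.     0.002 -1.   ] F [-0.1 -0.3  0.2] w 85.6
tool delta mm [ 559.1 -329.7    0.9]
```

>>> send_rows --pt "0.02 -0.012 0 0" --pt "0.035 -0.021 0 0" --pt "0.035 -0.021 0 0" --pt "0.035 -0.021 0 0" --pt "0.035 -0.021 0 0" --pt "0.035 -0.021 0 0" --pt "0.035 -0.021 0 0" --pt "0.035 -0.021 0 0" --pt "0.035 -0.021 0 0" --pt "0.035 -0.021 0 0" --pt "0.035 -0.021 0 0" --pt "0.035 -0.021 0 0" --pt "0.035 -0.021 0 0" --pt "0.035 -0.021 0 0" --pt "0.035 -0.021 0 0" --pt "0.035 -0.021 0 0" --pt "0.013 -0.003 0 0" --pt "0 0 0 0" --claw 0.1

```text
clock: 1.95
eef_pos: [0.5839, -0.0222, 0.1927]
tool_rot: [0.992, 0.129, -0.001, -0.0]
ft_force: [0.3, -0.8, -0.1]
grip_width: 0.0473
```

```bash
python3 - <<'E'
from h import *
st([.004,.001,.082])
snap('wrist','w1')
E
```

```text
t 1.95 box [  6.3   1.1 192.7] yaw 14.77 down [-0.001  0.    -1.   ] F [ 0.3 -0.8 -0.1] w 47.3
tool delta mm [-2.200e+00  1.000e-01  1.107e+02]
```

View pics/w1.png

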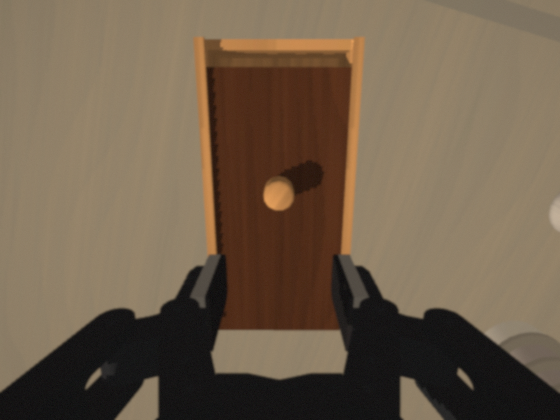

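```bash
cat >> h.py <<'E'
def wray(px,z,f):
    i=cams.camera_info('wrist');K=i['intrinsics'];M=i['mount'];R=Rn.from_quat(f['q']).as_matrix()
    px=np.atleast_2d(px).astype(float)
    r=np.c_[(px[:,0]-K[0,2])/K[0,0],-(px[:,1]-K[1,2])/K[1,1],-np.ones(len(px))]
    r=r@(R@M[:3,:3]).T; c=R@M[:3,3]+f['eef']
    return c+r*((z-c[2])/r[:,2])[:,None]
E
python3 - <<'E'
from h import *
f=np.load('pics/w1.npz')
print('knob',box(wray([279,193],.102,f))*1000)
print('lid front',box(wray([280,68],.074,f))*1000,'far wall',box(wray([[280,51],[280,40]],.068,f))*1000)
print('rail outer far',box(wray([[196,38],[364,38],[206,255],[354,255]],.079,f))*1000)
E
```

```text
knob [[  7.14278599   1.38050901 102.        ]]
lid front [[102.8623228    0.80108155  74.        ]] far wall [[116.06185512   0.82489112  68.        ]
 [124.13139533   0.85134144  68.        ]]
rail outer far [[123.79675579  65.27208919  79.        ]
 [124.09853704 -63.50339286  79.        ]
 [-58.41727708  68.44441903  79.        ]
 [-58.11016875 -67.87072329  79.        ]]
```

```bash
sed -i 's/C=np.array(\[.578,-.0248\])/C=np.array([.5749,-.0248])/' h.py
```

>>> send_rows --pt "0 0 0.02 0" --pt "0 0 0.02 0" --pt "0 0 0.02 0" --pt "0 0 0.02 0" --pt "0 0 0.02 0" --pt "0 0 0.011 0" --pt "0 0 0 0"

```text
clock: 2.7
eef_pos: [0.5806, -0.0247, 0.0814]
tool_rot: [0.992, 0.126, -0.002, -0.0]
ft_force: [-0.8, -0.4, 1.0]
grip_width: 0.0474
```

>>> send_rows --pt "0 0 0 0" --pt "0 0 0 0" --pt "0 0 0 0" --pt "0 0 0 0" --pt "0 0 0 0" --pt "0 0 0 0" --claw -1

```text
clock: 3.3
eef_pos: [0.5829, -0.0238, 0.0832]
tool_rot: [0.992, 0.127, 0.0, 0.0]
ft_force: [-0.0, -0.8, 0.2]
grip_width: -0.0001
```

```bash
python3 - <<'E'
from h import *
st()
snap('wrist','w2'); snap('scene','s2')
p=cv2.imread('pics/s2.png');cv2.imwrite('pics/s2z.png',cv2.resize(p[130:290,200:350],None,fx=3.5,fy=3.5,interpolation=cv2.INTER_CUBIC))
E
```

```text
t 3.3 box [ 8.  -1.1 83.2] yaw 14.61 down [ 0.  0. -1.] F [-0.  -0.8  0.2] w -0.1
```

View pics/w2.png

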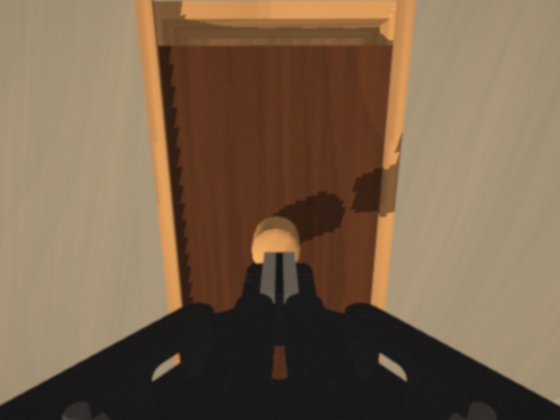

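View pics/s2z.png

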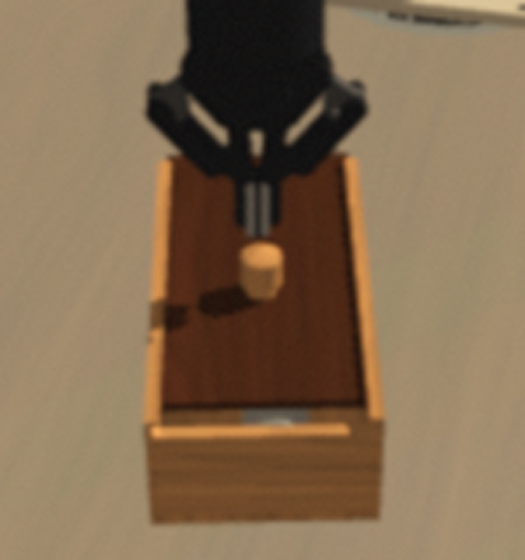

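```bash
python3 - <<'E'
from h import *
f=np.load('pics/w2.npz')
print('knob top',box(wray([[276,240],[276,217]],.102,f))*1000)
print('lid front',box(wray([280,46],.074,f))*1000,'far wall',box(wray([[280,20],[280,2]],.068,f))*1000)
print('tips',box(wray([[280,254]],.083,f))*1000)
s=np.load('pics/s2.npz');W=box(cloud('scene',s['d']))*1000
for (u,v) in [(258,215),(258,225),(262,250),(262,275)]:
    U_,V_=int(200+u/3.5),int(130+v/3.5); print(U_,V_,W[V_,U_])
s=np.load('pics/w2.npz')['d']; print(s[240,276],s[270,270],s[256,280],s[150,280])
E
```

```text
knob top [[ 14.43360681   0.81575613 102.        ]
 [ 26.51509791   0.78082393 102.        ]]
lid front [[106.50602828  -1.23229886  74.        ]] far wall [[119.25863115  -1.24882663  68.        ]
 [127.27048187  -1.244937    68.        ]]
tips [[-2.09026411 -1.25094233 83.        ]]
273 191 [ 17.4998513   -3.79453559 137.34941286]
273 194 [ 19.47200334  -3.87668027 131.27452962]
274 201 [  2.45627086  -1.87429431 100.64384795]
274 208 [19.3515566  -2.15029336 95.21441399]
0.17372824 0.13423127 0.14645657 0.18989123
```

```bash
cat >> h.py <<'E'
def wcloud(d):
    i=cams.camera_info('wrist');K=i['intrinsics'];M=i['mount']
    v,u=np.mgrid[:d.shape[0],:d.shape[1]]
    P=np.stack([(u-K[0,2])/K[0,0]*d,-(v-K[1,2])/K[1,1]*d,-d],-1)
    return P@M[:3,:3].T+M[:3,3]
E
python3 - <<'E'
from h import *
for n in('w1','w2'):
    f=np.load(f'pics/{n}.npz');W=wcloud(f['d'])*1000
    for r in range(236,330,8): print(n,r,np.round(W[r,268 if n=='w2' else 218]),np.round(W[r,292 if n=='w2' else 342]))
s=np.load('pics/s2.npz');W=box(cloud('scene',s['d']))*1000
for v in range(176,206,2): print(v,np.round(W[v,271:277]).tolist())
E
```

```text
w1 236 [-48. -56. 119.] [-46.  57. 115.]
w1 244 [-57. -57. 121.] [-54.  57. 114.]
w1 252 [-64. -57. 120.] [-62.  58. 114.]
w1 260 [ 10. -26. -48.] [ 11.  25. -50.]
w1 268 [ 10. -24. -56.] [ 10.  24. -56.]
w1 276 [  8. -24. -58.] [ 10.  23. -62.]
w1 284 [  74.   -1. -179.] [  8.  23. -65.]
w1 292 [  1. -24. -59.] [  5.  23. -64.]
w1 300 [ -1. -24. -61.] [  2.  23. -66.]
w1 308 [ -4. -24. -61.] [ -0.  23. -67.]
w1 316 [ -7. -24. -62.] [ -3.  23. -68.]
w1 324 [-10. -24. -64.] [ -5.  23. -70.]
w2 236 [  8.  -6. -18.] [  7.   6. -15.]
w2 244 [  4.  -6. -18.] [  3.   6. -17.]
w2 252 [ 10.  -5. -41.] [ 10.   5. -41.]
w2 260 [ 10.  -5. -49.] [ 10.   5. -49.]
w2 268 [ 10.  -5. -55.] [ 10.   5. -55.]
w2 276 [ 10.  -5. -63.] [ 10.   4. -62.]
w2 284 [ 10.  -4. -68.] [ 11.   4. -69.]
w2 292 [ 10.  -4. -74.] [ 10.   4. -74.]
w2 300 [ 11.  -4. -80.] [ 11.   4. -79.]
w2 308 [ 11.  -4. -84.] [ 11.   4. -85.]
w2 316 [ 11.  -4. -88.] [ 11.   3. -88.]
w2 324 [ 12.  -4. -94.] [ 11.   3. -92.]
176 [[20.0, -7.0, 176.0], [16.0, -5.0, 173.0], [-128.0, -3.0, 76.0], [-131.0, -0.0, 74.0], [19.0, 0.0, 175.0], [1
[... 1112 characters left out ...]
, [20.0, -2.0, 132.0], [16.0, 0.0, 129.0], [15.0, 2.0, 128.0]]
196 [[20.0, -8.0, 126.0], [22.0, -6.0, 128.0], [17.0, -4.0, 125.0], [16.0, -2.0, 124.0], [21.0, 0.0, 127.0], [20.0, 2.0, 126.0]]
198 [[-45.0, -8.0, 74.0], [-43.0, -6.0, 74.0], [-44.0, -4.0, 74.0], [-47.0, -1.0, 72.0], [-43.0, 1.0, 75.0], [-45.0, 3.0, 73.0]]
200 [[-1.0, -8.0, 101.0], [2.0, -6.0, 103.0], [1.0, -4.0, 102.0], [-1.0, -2.0, 101.0], [1.0, 0.0, 102.0], [-0.0, 2.0, 101.0]]
202 [[8.0, -8.0, 102.0], [10.0, -6.0, 104.0], [8.0, -4.0, 103.0], [8.0, -2.0, 102.0], [10.0, 0.0, 104.0], [8.0, 2.0, 102.0]]
204 [[15.0, -8.0, 103.0], [14.0, -6.0, 102.0], [14.0, -4.0, 102.0], [15.0, -2.0, 103.0], [17.0, 0.0, 104.0], [15.0, 2.0, 102.0]]
```

>>> send_rows --pt "0.003 -0.002 0 0" --pt "0 0 0 0" --pt "0 0 0 0" --pt "0 0 0 0" --pt "0 0 0 0" --claw 0.1

```text
clock: 3.9
eef_pos: [0.5852, -0.0212, 0.083]
tool_rot: [0.992, 0.127, -0.0, -0.0]
ft_force: [0.2, 0.0, 0.6]
grip_width: 0.0472
```

>>> send_rows --pt "0 0 0.01 0" --pt "0 0 0.01 0" --pt "0 0 0.01 0" --pt "0 0 0.006 0" --pt "0 0 0 0"

```text
clock: 4.4
eef_pos: [0.5839, -0.0211, 0.0452]
tool_rot: [0.992, 0.127, -0.002, -0.0]
ft_force: [0.1, 0.1, -0.4]
grip_width: 0.0469
```

```bash
python3 - <<'E'
from h import *
st()
snap('wrist','w3'); snap('scene','s3')
p=cv2.imread('pics/s3.png');cv2.imwrite('pics/s3z.png',cv2.resize(p[130:290,200:350],None,fx=3.5,fy=3.5,interpolation=cv2.INTER_CUBIC))
E
```

```text
t 4.4 box [ 9.6  1.3 45.2] yaw 14.6 down [-0.003  0.    -1.   ] F [ 0.1  0.1 -0.4] w 46.9
```

View pics/w3.png

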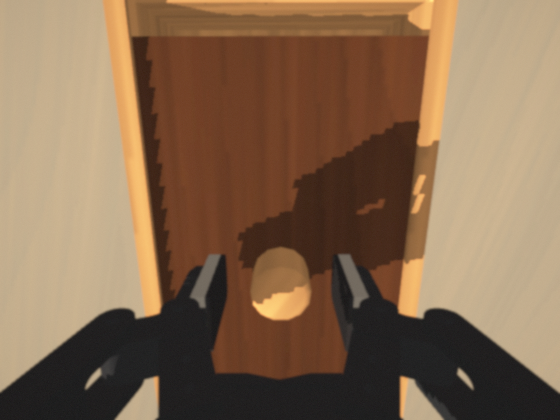

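View pics/s3z.png

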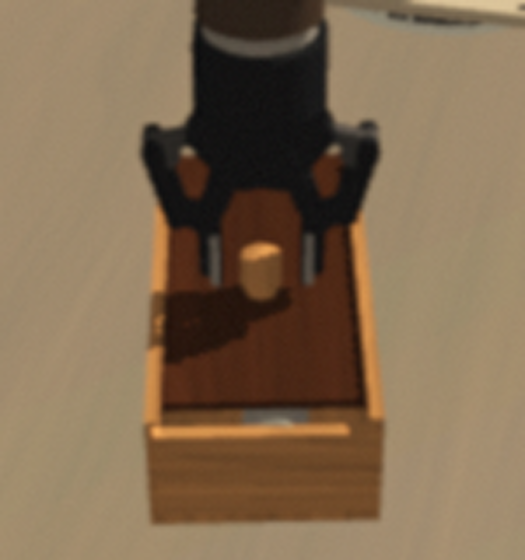

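>>> send_rows --pt "0 0 0.004 0" --pt "0 0 0 0" --pt "0 0 0 0" --pt "0 0 0 0" --pt "0 0 0 0" --pt "0 0 0 0" --claw -1

```text
clock: 5.1
eef_pos: [0.5855, -0.0214, 0.0432]
tool_rot: [0.992, 0.127, 0.0, 0.0]
ft_force: [1.0, -0.9, -1.4]
grip_width: 0.0229
```

>>> send_rows --pt "-0.006 0 0 0" --pt "-0.012 0 0 0" --pt "-0.012 0 0 0" --pt "-0.012 0 0 0" --pt "-0.012 0 0 0" --pt "-0.012 0 0 0" --pt "-0.012 0 0 0" --pt "-0.012 0 0 0" --pt "-0.012 0 0 0" --pt "-0.006 0 0 0" --pt "0 0 0 0"

```text
clock: 6.2
eef_pos: [0.48, -0.0492, 0.0431]
tool_rot: [0.992, 0.127, -0.0, 0.001]
ft_force: [0.8, -3.0, -0.5]
grip_width: 0.0228
```

>>> send_rows --pt "-0.004 0 0 0" --pt "-0.004 0 0 0" --pt "-0.002 0 0 0" --pt "0 0 0 0"

```text
clock: 6.6
eef_pos: [0.4725, -0.0511, 0.0432]
tool_rot: [0.992, 0.127, 0.001, 0.0]
ft_force: [5.0, -2.2, -4.4]
grip_width: 0.0227
```

```bash
python3 - <<'E'
from h import *
st()
E
```

```text
t 6.6 box [-105.7    0.5   43.2] yaw 14.6 down [ 0.003 -0.    -1.   ] F [ 5.  -2.2 -4.4] w 22.7
```

>>> send_rows --pt "-0.003 0 0 0" --pt "-0.002 0 0 0" --pt "0 0 0 0"

```text
clock: 6.9
eef_pos: [0.4729, -0.051, 0.0434]
tool_rot: [0.992, 0.128, 0.006, -0.001]
ft_force: [17.2, 1.4, -16.4]
grip_width: 0.0228
```

```bash
python3 - <<'E'
from h import *
st()
E
```

```text
t 6.9 box [-105.3    0.5   43.4] yaw 14.66 down [ 0.011  0.003 -1.   ] F [ 17.2   1.4 -16.4] w 22.8
```

>>> send_rows --pt "0.004 0 0 0" --pt "0 0 0 0" --pt "0 0 0 0" --pt "0 0 0 0" --pt "0 0 -0.01 0" --pt "0 0 -0.02 0" --pt "0 0 -0.03 0" --pt "0 0 -0.03 0" --pt "0 0 -0.03 0" --pt "0.03 0 -0.03 0" --pt "0.03 0 -0.02 0" --pt "0.03 0 0 0" --pt "0.02 0 0 0" --pt "0 0 0 0" --pt "0 0 0 0" --claw 0.1

```text
clock: 8.4
eef_pos: [0.5758, -0.0234, 0.213]
tool_rot: [0.992, 0.127, -0.001, -0.0]
ft_force: [0.2, 0.4, 0.4]
grip_width: 0.0473
```

```bash
python3 - <<'E'
from h import *
st()
snap('wrist','w4'); snap('scene','s4'); snap('top','t4')
p=cv2.imread('pics/s4.png');cv2.imwrite('pics/s4z.png',cv2.resize(p[130:290,200:350],None,fx=3.5,fy=3.5,interpolation=cv2.INTER_CUBIC))
E
```

```text
t 8.4 box [  1.2   1.1 213. ] yaw 14.61 down [-0.001 -0.    -1.   ] F [0.2 0.4 0.4] w 47.3
```

View pics/w4.png

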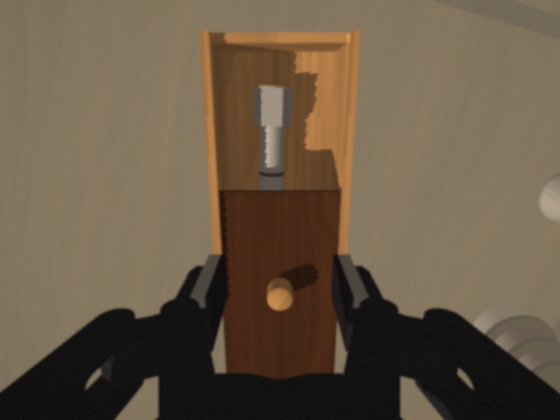

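View pics/s4z.png

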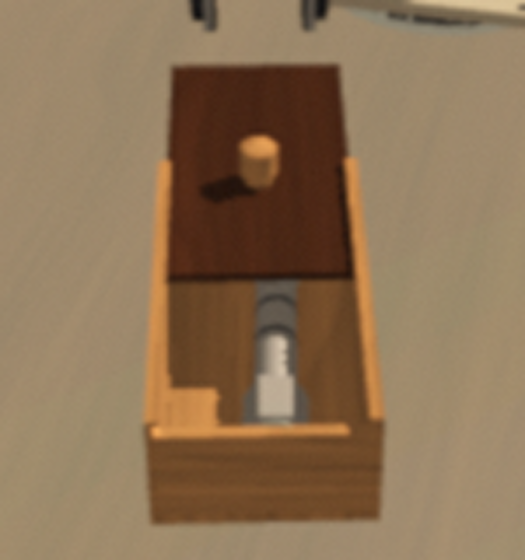

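```bash
python3 - <<'E'
from h import *
f=np.load('pics/w4.npz')
np.set_printoptions(suppress=True,precision=1)
print('lens top',box(wray([[272,86],[273,127]],.042,f))*1000)
print('edges head',box(wray([[254,88],[292,88],[254,125],[292,125]],.025,f))*1000)
print('barrel',box(wray([[259,130],[285,130],[259,170],[284,170]],.025,f))*1000)
print('lid front',box(wray([[280,190]],.074,f))*1000,'far wall in/out',box(wray([[280,43],[280,33]],.068,f))*1000,'rails',box(wray([[203,32],[357,32]],.079,f))*1000)
W=wcloud(f['d']);R=Rn.from_quat(f['q']).as_matrix();B=box(W@R.T+f['eef'])*1000
for r in range(86,190,8):print(r,B[r,272],B[r,265],B[r,279])
E
```

```text
lens top [[85.7  8.  42. ]
 [47.4  7.2 42. ]]
edges head [[ 84.3  26.3  25. ]
 [ 84.2 -11.7  25. ]
 [ 48.1  27.1  25. ]
 [ 48.1 -12.1  25. ]]
barrel [[43.  22.  25. ]
 [43.  -4.9 25. ]
 [ 1.  22.7 25. ]
 [ 1.  -4.  25. ]]
lid front [[-8.2  0.4 74. ]] far wall in/out [[119.6   0.5  68. ]
 [127.3   0.5  68. ]] rails [[126.3  63.3  79. ]
 [126.3 -62.3  79. ]]
86 [85.7  8.  39.7] [85.8 14.8 37.5] [85.8  1.3 35.9]
94 [78.4  8.  41.1] [78.4 14.8 40.4] [78.4  1.3 41.4]
102 [71.   8.1 40.8] [71.  14.8 41.8] [71.   1.3 41.3]
110 [63.6  8.1 41.1] [63.6 14.9 41.6] [63.6  1.3 41.6]
118 [56.   8.2 41. ] [56.  15.  41.2] [55.9  1.3 40. ]
126 [48.   8.3 36.9] [48.  15.3 36.2] [47.8  1.3 34.2]
134 [40.2  8.3 37.1] [40.1 15.4 36.2] [39.9  1.3 34.5]
142 [32.3  8.4 37.7] [31.9 15.6 34.3] [31.9  1.3 34.5]
150 [24.   8.5 36. ] [23.9 15.6 35.7] [23.6  1.3 33.8]
158 [15.9  8.5 37.1] [15.6 15.7 35.2] [15.6  1.3 34.8]
166 [ 7.7  8.5 37.4] [ 7.3 15.9 35.2] [ 7.   1.3 33.7]
174 [-1.   8.6 35.8] [-1.2 16.  34.9] [-1.9  1.3 31.9]
182 [-9.4  8.7 36.7] [-9.4 16.  36.7] [-10.3   1.3  32.7]
```

```bash
python3 - <<'E'
from h import *
np.set_printoptions(suppress=True,precision=0)
f=np.load('pics/w4.npz');W=wcloud(f['d'])*1000
for r in range(330,420,8):print(r,W[r,280],W[r,190],W[r,140],W[r,215])
f=np.load('pics/w2.npz');W=wcloud(f['d'])*1000
for r in range(330,420,8):print(r,W[r,280],W[r,190],W[r,140],W[r,270])
f=np.load('pics/s2.npz');W=box(cloud('scene',f['d']))*1000
for v in range(130,186,3): print(v,W[v,[255,262,268,273,280,288]].tolist())
E
```

```text
330 [-167.    1.  142.] [ 11. -26. -95.] [  6. -43. -88.] [ -9. -24. -69.]
338 [-175.    1.  139.] [  16.  -23. -105.] [  6. -42. -92.] [-11. -24. -70.]
346 [-186.    1.  140.] [  16.  -22. -108.] [  4. -41. -93.] [-247.  -87.  215.]
354 [-197.    1.  141.] [  16.  -21. -111.] [  1. -42. -93.] [-260.  -87.  214.]
362 [-207.    1.  140.] [  16.  -21. -114.] [ -1. -42. -93.] [-273.  -88.  215.]
370 [-219.    1.  141.] [  16.  -20. -115.] [ -4. -42. -94.] [-287.  -89.  215.]
378 [-231.    1.  141.] [  16.  -20. -118.] [ -7. -43. -93.] [  16.  -14. -117.]
386 [  11.   -0. -115.] [  15.  -20. -119.] [-12. -44. -92.] [  16.  -14. -120.]
394 [   9.   -0. -115.] [  15.  -19. -121.] [-327. -197.  213.] [  16.  -14. -122.]
402 [  10.   -0. -119.] [  16.  -18. -124.] [-342. -199.  214.] [  16.  -13. -124.]
410 [  10.   -0. -120.] [  17.  -17. -127.] [-357. -201.  214.] [  19.  -12. -128.]
418 [  11.   -0. -123.] [  18.  -17. -130.] [-372. -202.  214.] [  19.  -12. -130.]
330 [ -5.  -0. -74.] [ 11. -26. -95.] [ 11. -40. -95.] [  3.  -3. -84.]
338 [ -9.  -0. -73.] [  9. -26. -96.] [ 11. -39. -98.
[... 7220 characters left out ...]
16176211451], [-109.72511636627131, -28.245677543720102, 74.38239353726928], [18.721886895142493, -13.505332547059552, 162.92693911530853], [9.684476455009866, -3.5162482600912286, 156.51420639620238], [19.549118593748144, 10.346670797547187, 163.10328078249847], [-109.52374523774188, 31.780500485684204, 73.52631755612227]]
184 [[-95.8677688354542, -44.08652997373121, 75.91013025179628], [-98.02393452452188, -28.182232822415195, 74.13173744123358], [13.637313834951518, -13.657075845197516, 152.08889608407827], [20.365139581587126, -3.643392527820331, 156.63180586466717], [14.942117343876497, 10.444594675974317, 152.5961051476219], [-101.13085817605136, 31.497280273641174, 70.94895881120911]]
```

```bash
python3 - <<'E'
from h import *
p=cv2.imread('pics/s2.png');cv2.imwrite('pics/s2y.png',cv2.resize(p[60:210,200:350],None,fx=4,fy=4,interpolation=cv2.INTER_CUBIC))
E
```

```text
(no output)
```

View pics/s2y.png

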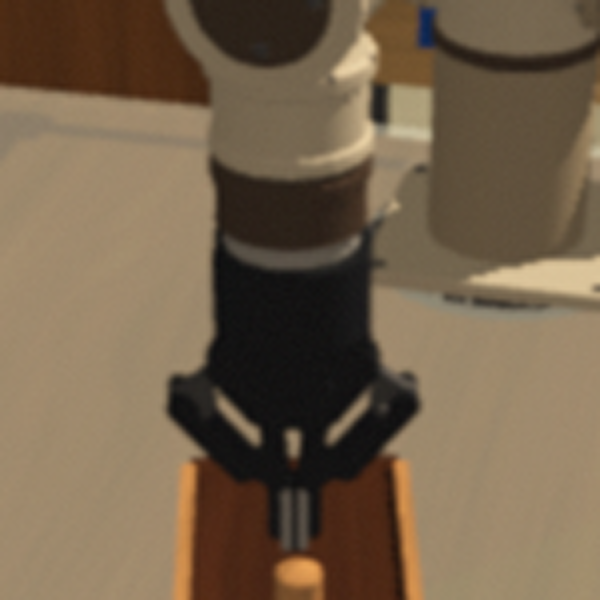

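```bash
python3 - <<'E'
from h import *
for n in('w2','w4'):
    f=np.load(f'pics/{n}.npz');W=wcloud(f['d'])*1000
    for z0 in range(-140,-35,8):
        m=(W[...,2]>z0)&(W[...,2]<z0+8)&(abs(W[...,0])<45)
        q=W[m]
        if len(q)>5: print(n,z0+41,'behind tip; y',q[:,1].min().round(),q[:,1].max().round(),'x',q[:,0].min().round(),q[:,0].max().round())
E
```

```text
w2 -91 behind tip; y -57.0 56.0 x 12.0 20.0
w2 -83 behind tip; y -61.0 60.0 x 3.0 18.0
w2 -75 behind tip; y -58.0 56.0 x -7.0 18.0
w2 -67 behind tip; y -52.0 50.0 x -10.0 17.0
w2 -59 behind tip; y -45.0 44.0 x -10.0 15.0
w2 -51 behind tip; y -38.0 38.0 x -13.0 14.0
w2 -43 behind tip; y -32.0 31.0 x -13.0 13.0
w2 -35 behind tip; y -14.0 13.0 x -12.0 11.0
w2 -27 behind tip; y -14.0 13.0 x 5.0 11.0
w2 -19 behind tip; y -14.0 13.0 x 5.0 11.0
w2 -11 behind tip; y -14.0 13.0 x 5.0 11.0
w2 -3 behind tip; y -13.0 12.0 x 5.0 11.0
w4 -91 behind tip; y -57.0 54.0 x 12.0 20.0
w4 -83 behind tip; y -63.0 62.0 x 2.0 18.0
w4 -75 behind tip; y -63.0 62.0 x -5.0 17.0
w4 -67 behind tip; y -61.0 61.0 x -14.0 17.0
w4 -59 behind tip; y -59.0 58.0 x -14.0 14.0
w4 -51 behind tip; y -57.0 56.0 x -14.0 14.0
w4 -43 behind tip; y -52.0 51.0 x -12.0 13.0
w4 -35 behind tip; y -38.0 36.0 x -12.0 11.0
w4 -27 behind tip; y -38.0 37.0 x -13.0 11.0
w4 -19 behind tip; y -38.0 37.0 x -12.0 11.0
w4 -11 behind tip; y -38.0 37.0 x -12.0 11.0
w4 -3 behind tip; y -30.0 29.0 x -13.0 10.0
```

>>> send_rows --pt "0.02 0 0.02 0" --pt "0.013 0 0.03 0" --pt "0 0 0.03 0" --pt "0 0 0.03 0" --pt "0 0 0.03 0" --pt "0 0 0.02 0" --pt "0 0 0 0" --pt "0 0 0 0" --claw 0.05

```text
clock: 9.35
eef_pos: [0.608, -0.0154, 0.0537]
tool_rot: [0.992, 0.127, -0.0, -0.0]
ft_force: [0.6, -0.1, 0.6]
grip_width: 0.045
```

```bash
python3 - <<'E'
from h import *
st([.034,.0015,-.015])
snap('wrist','w5')
E
```

```text
t 9.35 box [34.4  0.7 53.7] yaw 14.58 down [-0. -0. -1.] F [ 0.6 -0.1  0.6] w 45.0
tool delta mm [-0.4 -0.8 68.7]
```

View pics/w5.png

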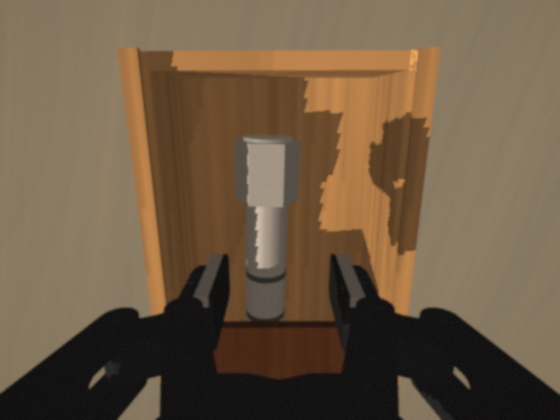

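```bash
python3 - <<'E'
from h import *
np.set_printoptions(suppress=True,precision=1)
f=np.load('pics/w5.npz')
def tool(px,z):
    R=Rn.from_quat(f['q']).as_matrix(); return (wray(px,z,f)-f['eef'])@R*1000
print('barrel',tool([[246,230],[288,230],[246,290],[285,290]],.025))
print('head rear',tool([[267,206]],.040),'lens',tool([[267,136]],.040))
print('rails in/out',tool([[137,60],[120,60],[421,60],[438,60]],.079))
print('far wall',tool([[280,70],[280,52]],.068),'lid',tool([[280,322]],.074))
E
```

```text
barrel [[ -6.7 -21.4  28.7]
 [ -6.7   5.4  28.7]
 [-50.1 -22.6  28.7]
 [-50.1   3.7  28.7]]
head rear [[14.  -7.3 13.7]] lens [[54.  -6.9 13.7]]
rails in/out [[ 88.7 -58.5 -25.4]
 [ 88.7 -65.5 -25.4]
 [ 88.7  57.7 -25.4]
 [ 88.7  64.6 -25.4]]
far wall [[ 85.7   0.  -14.4]
 [ 93.    0.  -14.4]] lid [[-40.    0.2 -20.3]]
```

>>> send_rows --pt "0 -0.0015 0.015 0" --pt "0 0 0.015 0" --pt "0 0 0.01 0" --pt "0 0 0.01 0" --pt "0 0 0.006 0" --pt "0 0 0.006 0" --pt "0 0 0.005 0" --pt "0 0 0 0" --pt "0 0 0 0"

```text
clock: 10.3
eef_pos: [0.6082, -0.0137, -0.0139]
tool_rot: [0.992, 0.127, 0.0, 0.0]
ft_force: [-0.7, 0.2, -0.4]
grip_width: 0.0449
```

```bash
python3 - <<'E'
from h import *
st([.034,.0015,-.015])
E
```

```text
t 10.3 box [ 35.    2.3 -13.9] yaw 14.6 down [ 0. -0. -1.] F [-0.7  0.2 -0.4] w 44.9
tool delta mm [-1.   0.8  1.1]
```

>>> send_rows --pt "0 0 0 0" --pt "0 0 0 0" --pt "0 0 0 0" --pt "0 0 0 0" --pt "0 0.0015 0 0" --pt "0 0 0 0" --claw -0.28

```text
clock: 10.9
eef_pos: [0.6086, -0.0153, -0.0139]
tool_rot: [0.992, 0.127, 0.0, 0.0]
ft_force: [0.2, 0.3, 0.4]
grip_width: 0.0308
```

>>> send_rows --pt "0 0 0.004 0" --pt "0 0 0.004 0" --pt "0 0 0.003 0" --pt "0 0 0.002 0" --pt "0 0 0 0" --pt "0 0 0 0"

```text
clock: 11.5
eef_pos: [0.6083, -0.0153, -0.0272]
tool_rot: [0.992, 0.127, -0.0, 0.0]
ft_force: [-0.1, 0.5, 0.1]
grip_width: 0.0306
```

```bash
python3 - <<'E'
from h import *
st()
snap('wrist','w6'); snap('scene','s6')
p=cv2.imread('pics/s6.png');cv2.imwrite('pics/s6z.png',cv2.resize(p[130:290,200:350],None,fx=3.5,fy=3.5,interpolation=cv2.INTER_CUBIC))
E
```

```text
t 11.5 box [ 34.8   0.8 -27.2] yaw 14.59 down [-0. -0. -1.] F [-0.1  0.5  0.1] w 30.6
```

View pics/w6.png

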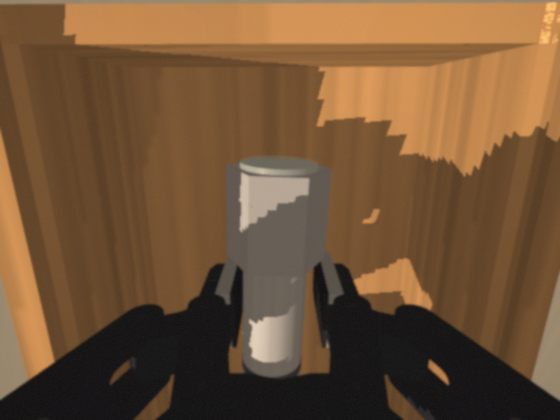

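View pics/s6z.png

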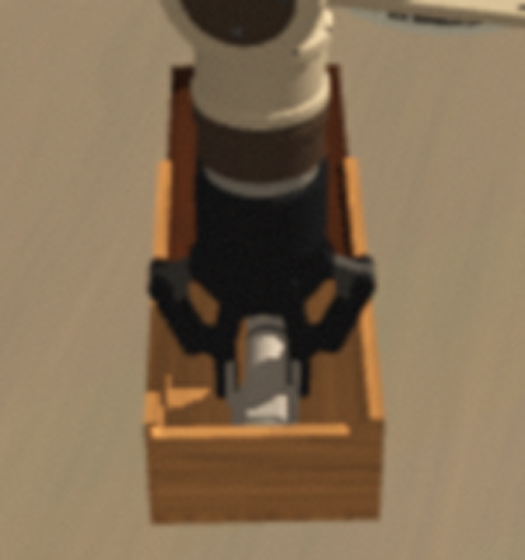

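>>> send_rows --pt "-0.006 0 0 0" --pt "-0.005 0 0 0" --pt "0 0 0 0"

```text
clock: 11.9
eef_pos: [0.5966, -0.018, -0.027]
tool_rot: [0.992, 0.127, -0.001, -0.0]
ft_force: [-0.9, 1.1, 0.1]
grip_width: 0.0306
```

>>> send_rows --pt "0 0 0 0" --pt "0 0 0 0" --pt "0 0 0 0" --pt "0 0 0 0" --pt "0 0 0 0" --claw -0.45

```text
clock: 12.4
eef_pos: [0.5975, -0.0181, -0.0267]
tool_rot: [0.992, 0.127, -0.0, 0.0]
ft_force: [-4.1, -0.8, 5.5]
grip_width: 0.0246
```

```bash
python3 - <<'E'
from h import *
st()
E
```

```text
t 12.4 box [ 23.5   0.8 -26.7] yaw 14.59 down [-0.001 -0.    -1.   ] F [-4.1 -0.8  5.5] w 24.6
```

>>> send_rows --pt "0 0 -0.002 0" --pt "0.005 0 0 0" --pt "0.005 0 0 0" --pt "0.005 0 0 0" --pt "0 0 0 0" --pt "0 0 -0.005 0" --pt "0 0 -0.005 0" --pt "0 0 -0.005 0" --pt "0 0 -0.005 0" --pt "0 0 0 0"

```text
clock: 13.4
eef_pos: [0.6133, -0.0142, -0.0036]
tool_rot: [0.992, 0.127, 0.001, 0.0]
ft_force: [0.5, 0.2, -1.0]
grip_width: 0.0249
```

```bash
python3 - <<'E'
from h import *
st()
snap('wrist','w7'); snap('scene','s7')
p=cv2.imread('pics/s7.png');cv2.imwrite('pics/s7z.png',cv2.resize(p[130:290,200:350],None,fx=3.5,fy=3.5,interpolation=cv2.INTER_CUBIC))
E
```

```text
t 13.4 box [39.8  0.6 -3.6] yaw 14.59 down [ 0.002 -0.    -1.   ] F [ 0.5  0.2 -1. ] w 24.9
```

View pics/w7.png

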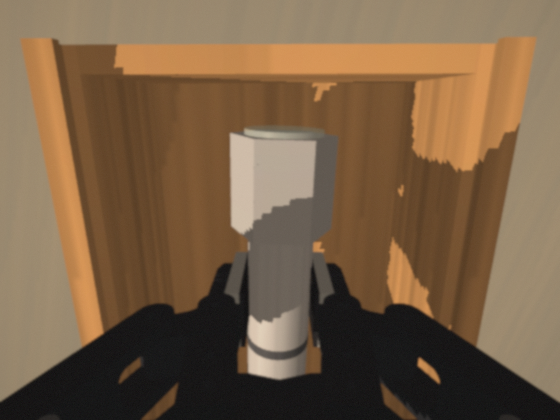

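View pics/s7z.png

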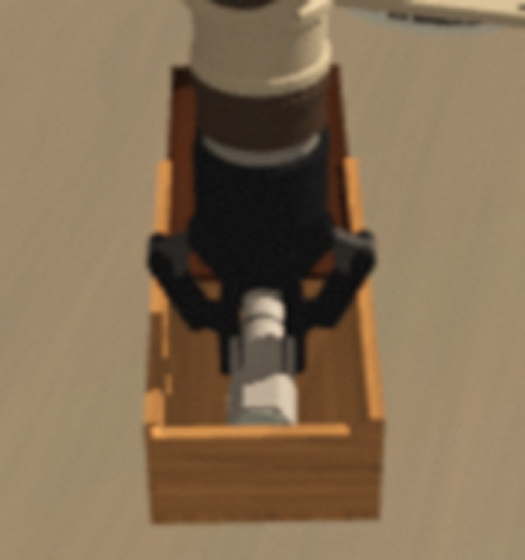

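```bash
cat >> h.py <<'E'
def wb(n):
    f=np.load(f'pics/{n}.npz');R=Rn.from_quat(f['q']).as_matrix();return box(wcloud(f['d'])@R.T+f['eef'])*1000
E
python3 - <<'E'
from h import *
np.set_printoptions(suppress=True,precision=1)
B=wb('w7')
for r in range(130,370,14):print(r,B[r,280])
E
```

```text
130 [103.2   0.7  55.8]
144 [99.5  0.7 63.7]
158 [95.2  0.7 64.5]
172 [90.4  0.7 63.5]
186 [86.1  0.7 65.3]
200 [81.3  0.7 65. ]
214 [75.9  0.7 63.6]
228 [70.9  0.7 63.6]
242 [65.7  0.7 63.6]
256 [58.8  0.7 60.3]
270 [53.3  0.7 60.6]
284 [46.7  0.7 59.1]
298 [41.   0.7 59.5]
312 [34.7  0.7 59.2]
326 [28.5  0.7 59.3]
340 [22.   0.7 59.3]
354 [15.4  0.7 59.5]
368 [ 8.5  0.7 59.4]
```

>>> send_rows --pt "0 0 -0.004 0" --pt "0 0 -0.004 0" --pt "0 0 -0.004 0" --pt "0 0 0 0"

```text
clock: 13.9
eef_pos: [0.6123, -0.0138, 0.0072]
tool_rot: [0.992, 0.127, -0.0, -0.0]
ft_force: [-0.3, 2.2, -4.2]
grip_width: 0.0247
```

```bash
python3 - <<'E'
from h import *
np.set_printoptions(suppress=True,precision=1)
st()
snap('wrist','w8'); B=wb('w8')
for r in range(110,370,20):print(r,B[r,280])
E
```

```text
t 13.9 box [38.9  1.2  7.2] yaw 14.6 down [-0.  0. -1.] F [-0.3  2.2 -4.2] w 24.7
110 [107.1   1.1   6.9]
130 [102.4   1.3  65.2]
150 [97.7  1.3 80.1]
170 [91.1  1.3 77.9]
190 [84.7  1.3 78.4]
210 [77.8  1.3 77.7]
230 [70.6  1.3 77.3]
250 [60.7  1.3 71.7]
270 [52.7  1.3 71.5]
290 [43.9  1.3 70.7]
310 [35.4  1.2 70.9]
330 [25.5  1.2 69.6]
350 [15.7  1.2 69.2]
```

>>> send_rows --pt "0 0 -0.004 0" --pt "0 0 -0.004 0" --pt "0 0 -0.004 0" --pt "0 0 0 0"

```text
clock: 14.35
eef_pos: [0.6124, -0.0145, 0.0194]
tool_rot: [0.992, 0.127, 0.0, 0.0]
ft_force: [0.7, -0.3, -6.2]
grip_width: 0.0247
```

```bash
python3 - <<'E'
from h import *
np.set_printoptions(suppress=True,precision=1)
st()
snap('wrist','w9'); B=wb('w9')
for r in range(90,370,20):print(r,B[r,280])
E
```

```text
t 14.35 box [38.8  0.5 19.4] yaw 14.6 down [ 0. -0. -1.] F [ 0.7 -0.3 -6.2] w 24.7
90 [116.7   0.3   6.4]
110 [106.6   0.3   7.7]
130 [103.    0.6  85. ]
150 [98.5  0.7 98.6]
170 [ 93.4   0.7 101.9]
190 [ 87.3   0.7 100.9]
210 [80.6  0.7 99. ]
230 [73.4  0.7 96.8]
250 [65.6  0.6 94.6]
270 [54.3  0.6 86.9]
290 [45.   0.6 84.8]
310 [34.2  0.6 81.4]
330 [21.8  0.5 77. ]
350 [ 8.6  0.5 72.9]
```

View pics/w9.png

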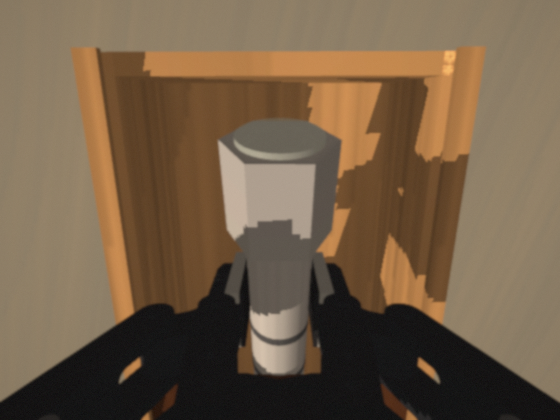

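>>> send_rows --pt "0 0 -0.004 0" --pt "0 0 -0.004 0" --pt "0 0 -0.003 0" --pt "0 0 0 0"

```text
clock: 14.8
eef_pos: [0.6137, -0.0141, 0.0311]
tool_rot: [0.992, 0.127, 0.001, 0.0]
ft_force: [2.2, 0.8, -7.1]
grip_width: 0.0247
```

```bash
python3 - <<'E'
from h import *
np.set_printoptions(suppress=True,precision=1)
st()
snap('wrist','w10'); B=wb('w10'); snap('top','t10'); snap('scene','s10')
for r in range(90,370,20):print(r,B[r,280])
p=cv2.imread('pics/s10.png');cv2.imwrite('pics/s10z.png',cv2.resize(p[130:290,200:350],None,fx=3.5,fy=3.5,interpolation=cv2.INTER_CUBIC))
E
```

```text
t 14.8 box [40.2  0.5 31.1] yaw 14.6 down [ 0.  0. -1.] F [ 2.2  0.8 -7.1] w 24.7
90 [118.3   0.2   7.6]
110 [107.6   0.2   6.7]
130 [104.6   0.7 102.9]
150 [ 99.9   0.7 112.1]
170 [ 95.6   0.7 119.3]
190 [ 91.2   0.7 123.6]
210 [ 84.7   0.7 119.8]
230 [ 77.8   0.7 117.2]
250 [ 70.    0.7 113.7]
270 [ 60.4   0.7 108. ]
290 [45.7  0.6 95.7]
310 [33.4  0.6 90.1]
330 [18.7  0.5 82.9]
350 [-0.2  0.5 72.5]
```

View pics/s10z.png

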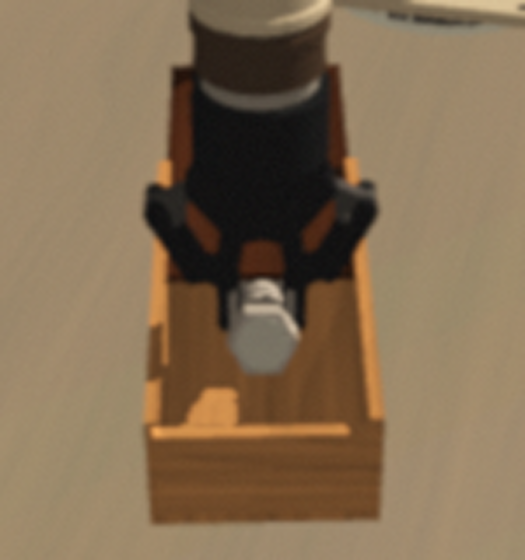

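>>> send_rows --pt "0.005 0 0 0" --pt "0.005 0 0 0" --pt "0.005 0 0 0" --pt "0.005 0 0 0" --pt "0.005 0 0 0" --pt "0.005 0 0 0" --pt "0 0 0 0"

```text
clock: 15.65
eef_pos: [0.6422, -0.0063, 0.03]
tool_rot: [0.992, 0.127, 0.0, 0.0]
ft_force: [-0.4, -0.9, -1.2]
grip_width: 0.0247
```

```bash
python3 - <<'E'
from h import *
np.set_printoptions(suppress=True,precision=1)
st()
snap('wrist','w11'); B=wb('w11')
for r in range(90,410,20):print(r,B[r,280])
E
```

```text
t 15.65 box [69.8  0.9 30. ] yaw 14.62 down [ 0.  0. -1.] F [-0.4 -0.9 -1.2] w 24.7
90 [148.    0.6  -1.1]
110 [136.9   0.6  -1.4]
130 [134.2   1.  100.5]
150 [129.5   1.  109.8]
170 [125.6   1.1 119.1]
190 [120.6   1.1 120.6]
210 [114.2   1.  118.1]
230 [107.1   1.  114.7]
250 [ 99.1   1.  111.1]
270 [ 89.9   1.  106.4]
290 [76.1  0.9 95.7]
310 [63.2  0.9 89.1]
330 [48.6  0.9 82.1]
350 [30.6  0.8 72.8]
370 [10.8  0.8 63.7]
390 [ 80.1   1.1 145.5]
```

View pics/w11.png

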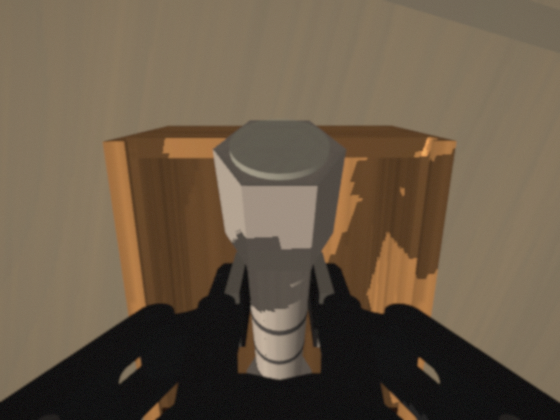

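>>> send_rows --pt "0 0 0 0" --pt "0 0 0 0" --pt "0 0 0 0" --pt "0.005 0 -0.001 0" --pt "0.005 0 -0.001 0" --pt "0.005 0 -0.002 0" --pt "0.005 0 -0.002 0" --pt "0.005 0 -0.002 0" --pt "0.005 0 -0.002 0" --pt "0.005 0 -0.002 0" --pt "0.005 0 -0.002 0" --pt "0 0 0 0" --claw -1

```text
clock: 16.9
eef_pos: [0.6811, 0.0037, 0.0444]
tool_rot: [0.992, 0.127, 0.001, 0.0]
ft_force: [0.4, 0.6, -1.9]
grip_width: 0.0235
```

```bash
python3 - <<'E'
from h import *
np.set_printoptions(suppress=True,precision=1)
st()
snap('wrist','w12'); B=wb('w12')
for r in range(130,410,20):print(r,B[r,280])
snap('top','t12'); snap('scene','s12')
p=cv2.imread('pics/s12.png');cv2.imwrite('pics/s12z.png',cv2.resize(p[130:290,200:350],None,fx=3.5,fy=3.5,interpolation=cv2.INTER_CUBIC))
E
```

```text
t 16.9 box [110.    0.7  44.4] yaw 14.61 down [ 0.  0. -1.] F [ 0.4  0.6 -1.9] w 23.5
130 [174.4   0.9 114.7]
150 [169.8   0.9 125.7]
170 [165.7   1.  133.7]
190 [160.4   1.  134. ]
210 [154.3   0.9 132.4]
230 [147.3   0.9 129.4]
250 [138.6   0.9 124.1]
270 [129.5   0.9 119.9]
290 [115.6   0.8 109.1]
310 [102.3   0.8 102. ]
330 [87.9  0.8 95.4]
350 [71.4  0.7 88. ]
370 [50.9  0.7 78. ]
390 [120.1   1.  159.9]
```

View pics/s12z.png

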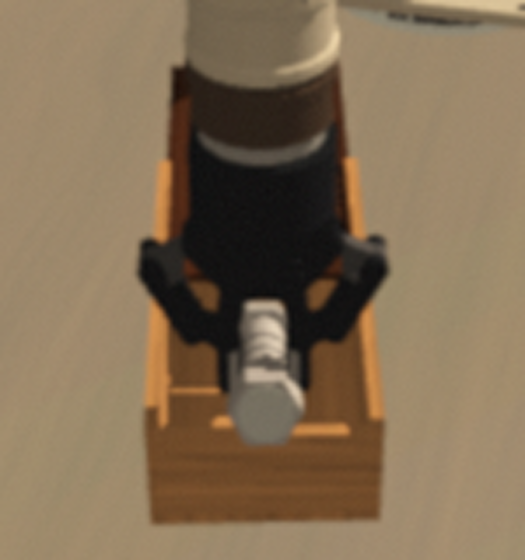

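View pics/w12.png

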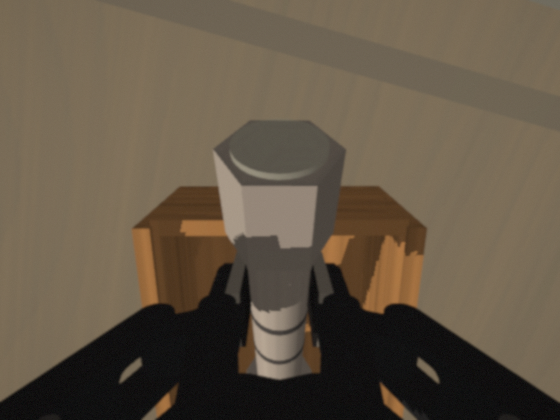

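>>> send_rows --pt "0 0 -0.005 0" --pt "0 0 -0.008 0" --pt "0 0 -0.01 0" --pt "0 0 -0.01 0" --pt "0 0 -0.01 0" --pt "0 0 -0.01 0" --pt "0 0 -0.01 0" --pt "0 0 -0.01 0" --pt "0 0 -0.005 0" --pt "0 0 0 0"

```text
clock: 18.05
eef_pos: [0.6808, 0.0035, 0.1233]
tool_rot: [0.992, 0.127, 0.001, 0.0]
ft_force: [0.2, -0.6, -0.8]
grip_width: 0.0239
```

```bash
python3 - <<'E'
from h import *
st()
E
```

```text
t 18.05 box [109.6   0.6 123.3] yaw 14.6 down [ 0.002  0.    -1.   ] F [ 0.2 -0.6 -0.8] w 23.9
```

>>> send_rows --pt "0 0 -0.01 0" --pt "0 0 -0.01 0" --pt "0 0 -0.015 0" --pt "0 0 -0.015 0" --pt "0 0 -0.015 0" --pt "0 0 -0.015 0" --pt "-0.005 0 -0.015 0" --pt "-0.01 0 -0.01 0" --pt "-0.01 0 -0.01 0" --pt "-0.01 0 -0.005 0" --pt "-0.005 0 0 0" --pt "0 0 0 0" --pt "0 0 0 0" --pt "0 0 0 0" --pt "0 0 0 0"

```text
clock: 19.55
eef_pos: [0.6414, -0.0064, 0.2413]
tool_rot: [0.992, 0.127, -0.0, -0.0]
ft_force: [0.6, 0.3, -2.1]
grip_width: 0.0238
```

```bash
python3 - <<'E'
from h import *
np.set_printoptions(suppress=True,precision=1)
st()
snap('wrist','w13'); B=wb('w13')
for r in range(110,380,30):print(r,B[r,280])
snap('top','t13'); snap('scene','s13')
p=cv2.imread('pics/s13.png');cv2.imwrite('pics/s13z.png',cv2.resize(p[60:290,180:360],None,fx=2.6,fy=2.6,interpolation=cv2.INTER_CUBIC))
p=cv2.imread('pics/t13.png');cv2.imwrite('pics/t13z.png',cv2.resize(p[120:420,130:450],None,fx=1.9,fy=1.9,interpolation=cv2.INTER_CUBIC))
E
```

```text
t 19.55 box [ 69.    0.9 241.3] yaw 14.61 down [-0.  0. -1.] F [ 0.6  0.3 -2.1] w 23.8
110 [129.1  -0.   -1.6]
140 [131.2   1.1 316.9]
170 [125.1   1.1 330.9]
200 [116.9   1.1 330.8]
230 [106.1   1.1 325. ]
260 [ 93.8   1.1 319.6]
290 [ 74.9   1.  306.1]
320 [ 55.5   1.  297.1]
350 [ 30.3   0.9 284.7]
```

View pics/s13.png

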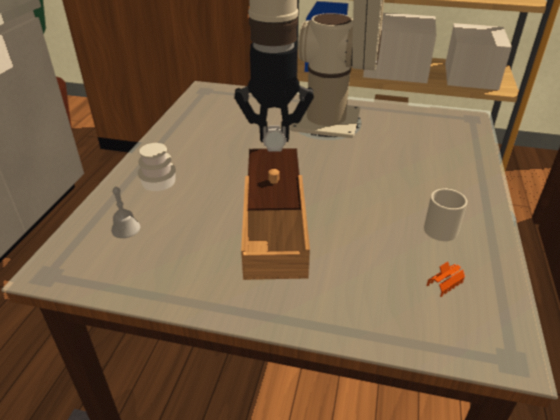

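View pics/t13.png

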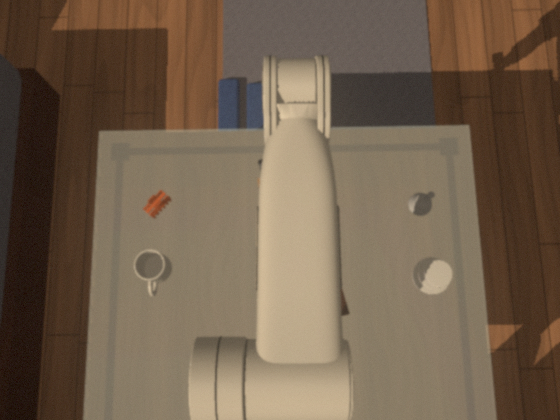

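View pics/w13.png

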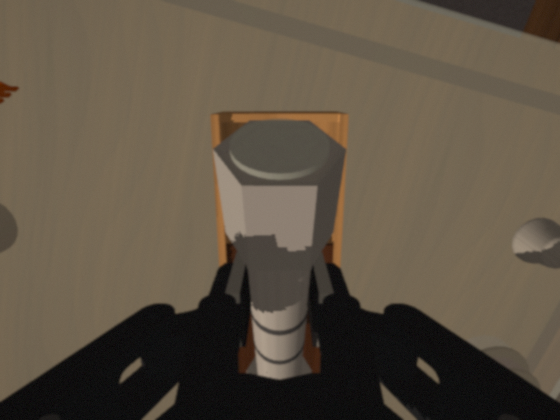

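```bash
python3 - <<'E'
from h import *
np.set_printoptions(suppress=True,precision=1)
i=cams.camera_info('scene');K=i['intrinsics'];T=i['T']
def ray(px,z):
    r=T[:3,:3]@np.array([(px[0]-K[0,2])/K[0,0],-(px[1]-K[1,2])/K[1,1],-1]);return box(T[:3,3]+r*(z-T[2,3])/r[2])*1000
for n in('s4','s13'):
    g=cv2.cvtColor(cv2.imread(f'pics/{n}.png'),cv2.COLOR_BGR2HSV)[...,2]
    col=g[195:262,258].astype(int);print(n,col.tolist())
g4,g13=[cv2.imread(f'pics/{n}.png') for n in('s4','s13')]
d=cv2.absdiff(g4,g13).max(2)
for nm,(x0,y0,x1,y1) in dict(lidfront=(250,195,268,262),mug=(420,180,475,245),clip=(420,255,475,300),bell=(105,180,145,240),cont=(135,140,180,190)).items(): print(nm,d[y0:y1,x0:x1].mean(),d[y0:y1,x0:x1].max())
print(ray((258,209),.068),ray((275,170),.102)); 
d0=cv2.absdiff(cv2.imread('pics/scene0.png'),g13).max(2)
print('vs start',[d0[180:245,420:475].mean(),d0[255:300,420:475].mean(),d0[180:240,105:145].mean(),d0[140:190,135:180].mean()])
st()
E
```

```text
s4 [77, 79, 79, 78, 79, 79, 80, 80, 78, 78, 77, 76, 72, 57, 48, 67, 94, 102, 102, 102, 102, 102, 102, 103, 101, 102, 102, 103, 102, 102, 103, 103, 105, 103, 104, 103, 104, 105, 106, 105, 107, 106, 106, 105, 104, 130, 186, 207, 210, 209, 208, 210, 212, 211, 212, 211, 212, 215, 213, 193, 144, 116, 114, 115, 109, 102, 104]
s13 [79, 78, 78, 79, 79, 80, 80, 79, 81, 79, 77, 78, 73, 57, 47, 68, 95, 102, 103, 102, 102, 102, 104, 103, 103, 103, 103, 104, 104, 103, 104, 105, 104, 105, 105, 104, 104, 106, 106, 107, 108, 107, 107, 107, 105, 130, 189, 209, 211, 211, 210, 212, 212, 213, 213, 214, 214, 216, 213, 193, 145, 116, 114, 115, 109, 104, 105]
lidfront 6.383084577114428 105
mug 1.582937062937063 5
clip 1.612121212121212 8
bell 7.65625 134
cont 10.588888888888889 110
[-13.  -36.4  68. ] [-113.1    2.   102. ]
vs start [np.float64(5.814265734265734), np.float64(6.307878787878788), np.float64(10.679166666666667), np.float64(21.849777777777778)]
t 19.7 box [ 69.    0.9 241.6] yaw 14.61 down [-0. -0. -1.] F [-0.3  0.1 -1.9] w 23.7
```

```bash
python3 - <<'E'
from h import *
st(); print(order.job_done())
E
```

```text
t 19.7 box [ 69.    0.9 241.6] yaw 14.61 down [-0.001 -0.    -1.   ] F [-0.3  0.1 -1.9] w 23.7
the job is handed in; nothing more can be done
None
```

I slid the lid open to its stop, tilted the torch about 26° and drew it out lens end first. I handed the job in at 19.7 s with the gripper holding the torch in the air.

**Lid:** The pull rose to about 17 N with no more movement, so it was at the stop. The lid edge is at the same pixel row before and after the extraction.

**Torch:** The torch is still in the grip, opening 23.7 mm. Its lowest point is about 0.22 m above the table, roughly 14 cm above the box. It rotated in the grip as the barrel pushed against the lid edge, with no more than about 7 N at the wrist.

**Other objects:**
- The mug and hair clip look unchanged in the scene camera.
- The bell and containers showed some pixel differences. I put these down to the arm's shadow: both are at the same pixel positions by eye, and the arm never went near them.

**What disagreed:**
- Both cameras put the fingertips about 41 mm short of the reported TCP, so my first close on the knob met only air. I used the measured offset from then on.
- One view measured the gap about 4 mm short of 130 mm. That fits having picked the lid's lower edge instead of its upper one.

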